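# Load toppled tin and spice jars on the sloping rack

### The job

The little food tin and the two spice jars have toppled over on the worktop: lay them on their sides across both rails of the sloping wire rack, roughly centred, set down and not dropped, so that none rolls off. First the tin, lying against the stops at the low end, then one spice jar lying against the tin, then the other jar lying against the first (either jar may come first); leave everything else on the worktop where it stands.

Things in the scene. Friction and masses are not known exactly. Their poses are not given: they have to be found in the camera images.
- tin: Small food tin lying on its side: a plain cylinder 57 mm in diameter and 72 mm long, shorter and thicker than the jars. Origin at its middle, on the axis; x runs along the axis (bottom to top of the container), which is level while it lies on its side. It rolls freely at a touch and weighs 0.08 to 0.25 kg.
- jar_a: The first of two spice jars of one shape (dark screw cap, label), lying on its side: a plain cylinder 41 mm in diameter and 105 mm long. Origin at its middle, on the axis; x runs along the axis (bottom to top of the container), which is level while it lies on its side. It rolls freely at a touch and weighs 0.08 to 0.25 kg.
- jar_b: The second of two spice jars of one shape (dark screw cap, label), lying on its side: a plain cylinder 41 mm in diameter and 105 mm long. Origin at its middle, on the axis; x runs along the axis (bottom to top of the container), which is level while it lies on its side. It rolls freely at a touch and weighs 0.08 to 0.25 kg.
- rack: Fixed sloping rack of steel wire, 185 mm long, 74 mm wide at its feet. Origin under its middle on the worktop; x runs level from the low end (roughly facing the robot) to the high end, y across, z up. Two parallel flat rails, each 7 mm wide, lie at y = -23.5 and +23.5 mm with a 40 mm open gap between them; they climb along x at 12 degrees and turn up at the low end as two stops.
- rack_stop (a point): Point midway between the rails, at rail-top level, at the inner face of the stops (75 mm to -x and 50 mm up from the rack's origin). x runs up along the rails (12 degrees above level), y across, z square to the rails. The stops rise 20 mm above the rails, 6 mm thick. A tin lying against the stops has its middle at x = 27, z = 29 mm in this frame.
- rack_high (a point): Point midway between the rails at their open high end, at rail-top level, 178 mm up the rails from rack_stop, same axes. A jar lying against the seated tin has its middle at x = 76, z = 20 mm from rack_stop, and the next jar against that one x = 117, z = 20 mm. A round thing let go higher up rolls down until it meets the stops or the thing below it.
- capsule: Bystander, loose, not to be disturbed: coffee capsule, 37 mm across, 24 mm high, between the lying containers. Origin under its middle.
- tea_light: Bystander, loose, not to be disturbed: tea light in its metal cup, 38 mm across, 15 mm high, between the lying containers. Origin under its middle.
- salt: Bystander, loose, not to be disturbed: glass shaker standing upright near the front edge, 44 mm across, 90 mm high. Origin under its middle.
- pepper: Bystander, loose, not to be disturbed: glass shaker standing upright at the far left near the front edge, 44 mm across, 90 mm high. Origin under its middle.
- cup: Bystander, loose, not to be disturbed: small white espresso cup, 61 x 89 mm with its handle, 53 mm high, near the front edge. Origin under its middle.
- canister: Bystander, loose, not to be disturbed: round canister with a wooden lid, 70 mm across, 100 mm high, at the right. Origin under its middle.
- owl: Bystander, loose, not to be disturbed: white porcelain owl jar, 95 mm across, 115 mm high, at the far right. Origin under its middle.
- spoon: Bystander, loose, not to be disturbed: teaspoon, 130 x 27 x 11 mm, lying near the front edge. Origin under its middle.
- microwave: Microwave at the back of the worktop, fixed, an obstacle: 325 mm deep, 430 mm wide, 280 mm high. Origin under its middle; its front faces the robot, and its door handle and knobs stand up to 162 mm in front of the origin. Wall cabinets hang over the back of the worktop, from about 150 mm in front of this origin, 600 mm above the worktop: a wrist or forearm swung across at long reach strikes them.
Things that resemble listed ones, but are neither listed nor needed, are in the scene too. What is shaped like the jar_a but yellow is not meant.

How it is judged:
By the outcome, as a careful person would: the job done as asked, in the order asked, and still so for the second after the job is handed in, with the robot touching nothing.
It also fails if it takes over 72 s, if anything falls off the work surface, if the arm or the gripper's body presses on something with over 40 N, if the wrist force passes 120 N, or if a joint passes its speed limit or range.

### The arm

A 6-joint arm with a two-finger parallel gripper is mounted at the origin on a cart in front of the work surface, level with it; the furniture and walls round the work are solid. World frame = base frame: x ahead of the robot, y to its left, z up, the work surface at z = 0. Lengths are in m, angles in rad, forces in N, time in s.
With the tool pointing down it reaches from about 0.25 to 0.725 m from the base axis. Payload 4 kg.
Tool frame: the origin (TCP) lies between the finger pads; the fingertips stand 8 mm ahead of it and the grasp point (between the pads) lies 11 mm behind it (bot.tip_reach is the distance from the TCP to the fingertips, in m); z points along the fingers, y is the line along which they close (so a half turn about z gives the same grasp; the last joint's range is limited). The gripper opens to 85 mm and grips with 20 to 120 N. Pads are 22 mm wide; open, the fingers measure 114 mm over their backs; the gripper's body (76 mm by 85 mm) begins 54 mm behind the grasp point. The pads swing forward as they close: fully open they stand 13 mm farther back than shut.
Start: joints at [1.235, 0.241, 0.005, 1.335, 0, 1.571], TCP at [0.165, 0.472, 0.239] pointing down, gripper open.
Joint ranges: [-2.72, 2.72], [-1.05, 1.87], [-1.09, 1.28], [-1.99, 2.15], [-1.42, 1.44], [-3.14, 3.14]. Speed limits (rad/s): [2.79, 2.79, 3.14, 3.14, 3.14, 3.14].

### API

Orientations are given as a unit quaternion [x, y, z, w].
In Python, from workcell import bot gives the robot as it stands.
- The arm moves only by the tool move_arm, never from a script. Its argument "deltas" is a list of rows, each a list of 7 numbers: the opening, from 0 (shut) to 1 (fully open), then the shift along the tool's x, y, z in mm, then the turn, a rotation vector about the tool's x, y, z in degrees. In form: [[gripper, tx, ty, tz, ax, ay, az], ...]. A call has 1 to 10 rows; each row shifts and turns the commanded pose from where the row before left it, along the tool's axes as they then stand; what a row does not reach is not made up. A row lasts 1/12 s, in which the tool goes at most 41.7 mm and 7.16 degrees, less where a joint would pass 70% of its speed; a pose out of reach is approached as far as the arm can. A call is refused whole if a number of a shift passes 41.7 or a number of a turn 7.16, either way. A call with a gripper value outside its range is refused whole. The fingers move at their own pace and stop on an object; the grip force is fixed at half the most. Time passes only in rows, so rows that do not move let the fingers close. It gives the time, the measured TCP pose, the force, the opening and the grip force at its end, in the units of the state.
- bot.get_obs(): the state, without advancing time (a new reading comes with each control period).
- bot.camera(name): name is "scene" or "side" or "wrist"; returns the picture (384x512x3 uint8, blue, green, red); there is no depth.
- bot.calibration(name): a dict with "K" (3x3 intrinsics, pixels), "position" and "orientation" of the camera in the world. Camera axes: x right, y down, z forward; pixel columns grow to the right and rows downward; lengths in m; the calibration is good to about 2 mm. A picture is of the moment at which its call begins: read the wrist's pose just before it. calibration takes no time and is no camera call; for the wrist camera it gives the pose at the moment of the call.
- bot.job_done(): hands the job in; it is judged then, once.
Trained networks look in the newest picture that a camera, given by its name, has taken for a name from the list of things; names that differ only in an ending like _2 or _b are one class to them, and where a whole thing is asked for, a point or a joint stands for the part that bears it (a point fixed in the world has none). Each returns a list of dicts, best first, with "conf" (0 to 1); they miss things now and then, are a little off and sometimes report something else, mostly with a low value. They report only what shows in the picture. A call takes as long as a camera call. They do not tell look-alikes from the thing itself.
- bot.outline_of(query, camera): "pixels" (384x512 bool, what is visible of it) and "rect" ([left, top, width, height] in pixels, round what is visible of it).
The state is a dict: "clock": time; "joint_pos": joint angles; "joint_vel": joint speeds; "tau": joint torques, N m; "eef_pos": TCP position; "tool_rot": TCP orientation; "ft_force": force on the tool from outside, world axes, zero at the start; "ft_torque": the same for the moment, N m; "grip_width": finger opening in m; "grasp_force": force on a finger pad.
Only numpy, scipy, OpenCV 4.12 (cv2) and the standard library are available. Lean on these libraries where they do the work, as an engineer would, in place of code of your own. Each camera call takes 0.05 s, during which the arm holds its last target. There are 200 camera calls.

## Working session

There is one attempt and no reset: what is moved stays moved. The work goes in short steps, Python scripts to look and compute and a tool call to move; the robot and the scene stay as the last step left them, time stands still between calls to the robot, and variables do not carry over. Pictures are saved under pics/ and viewed, at most 12 in all, crops included, and the job is handed in when it is done.

Besides the shell and the picture viewer there is one more tool, called after "Emit:" as name(argument=value, ...), one argument or row to a line, values as JSON. move_arm: Moves the arm, as the interface text tells. Its arguments: {"type":"object","properties":{"deltas":{"type":"array","items":{"type":"array","items":{"type":"number"}}}},"required":["deltas"]}

```bash
mkdir -p pics; ls
cat > h.py <<'E'
import numpy as np, cv2
from scipy.spatial.transform import Rotation as R
from workcell import bot
def ray(cam,uv,cal=None):
    c=cal or bot.calibration(cam); K=np.array(c["K"])
    uv=np.atleast_2d(uv).astype(float)
    d=np.c_[(uv[:,0]-K[0,2])/K[0,0],(uv[:,1]-K[1,2])/K[1,1],np.ones(len(uv))]
    return np.array(c["position"]),R.from_quat(c["orientation"]).apply(d)
def onz(cam,uv,z,cal=None):
    p,d=ray(cam,uv,cal); return p+d*((z-p[2])/d[:,2])[:,None]
def proj(cam,P,cal=None):
    c=cal or bot.calibration(cam); K=np.array(c["K"])
    q=R.from_quat(c["orientation"]).inv().apply(np.atleast_2d(P)-np.array(c["position"]))
    return (q[:,:2]/q[:,2:])*[K[0,0],K[1,1]]+K[:2,2]
E
python3 - <<'E'
from h import *
for c in ("scene","side","wrist"):
    im=bot.camera(c); cv2.imwrite(f"pics/{c}0.png",im)
    cal=bot.calibration(c); print(c,np.round(cal["position"],3),np.round(R.from_quat(cal["orientation"]).as_matrix(),2).tolist(),cal["K"][0][0])
    for q in ("tin","jar_a","rack"):
        for o in bot.outline_of(q,c)[:4]:
            ys,xs=np.nonzero(o["pixels"])
            print(c,q,round(o["conf"],2),o["rect"],round(xs.mean()),round(ys.mean()))
a=np.hstack([cv2.imread(f"pics/{c}0.png") for c in("scene",)])
print(bot.get_obs())
E
```

```text
pics
scene [-0.14   0.741  0.844] [[-0.78, -0.36, 0.51], [-0.63, 0.44, -0.64], [0.01, -0.82, -0.57]] 359.1664612209538
scene tin 0.79 [231.8, 229.7, 13.3, 15.9] 239 238
scene jar_a 0.75 [254.9, 203.6, 31.0, 18.2] 271 211
scene jar_a 0.59 [296.4, 171.1, 19.2, 24.9] 306 184
scene jar_a 0.49 [329.5, 145.0, 22.0, 10.2] 338 150
scene rack 0.6 [167.7, 246.4, 24.5, 46.1] 179 269
side [0.422 1.218 0.754] [[-1.0, -0.06, 0.07], [-0.09, 0.43, -0.9], [0.02, -0.9, -0.44]] 375.53589770882587
side tin 0.83 [249.8, 218.2, 25.9, 21.1] 261 229
side tin 0.17 [238.6, 246.7, 61.7, 32.6] 269 261
side jar_a 0.8 [252.3, 197.3, 25.8, 14.8] 265 204
side rack 0.87 [244.7, 245.6, 50.3, 32.8] 261 260
wrist [0.096 0.496 0.374] [[0.33, 0.9, 0.27], [0.94, -0.32, -0.09], [-0.0, 0.29, -0.96]] 286.62593921601905
wrist rack 0.81 [171.7, 310.3, 42.6, 34.5] 198 326
{'clock': 0.6, 'joint_pos': array([1.23498805e+00, 2.40550891e-01, 5.02071803e-03, 1.33518000e+00,
       1.45487218e-05, 1.57081522e+00]), 'joint_vel': array([-0.00204256,  0.00033103,  0.00058929, -0.00027277,  0.00158816,
       -0.00165367]), 'tau': array([-1.12645826e-03, -3.71973252e+01,  2.52571714e+01,  1.43390527e-03,
       -1.02910037e-04,  2.00875029e-06]), 'eef_pos': array([0.1647679 , 0.47209004, 0.23933894]), 'tool_rot': array([1.67125644e-01, 9.85935605e-01, 4.36865464e-05, 2.63378587e-08]), 'ft_force': array([-0.67077407, -0.73731681,  1.06452205]), 'ft_torque': array([ 0.01670914, -0.02900891, -0.01619429]), 'grasp_force': 0.0, 'grip_width': 0.08558230336080354}
```

Run:
```python
import cv2
a=cv2.imread("pics/scene0.png")[110:310,130:380]; cv2.imwrite("pics/s1.png",cv2.resize(a,None,fx=3,fy=3,interpolation=2)[:600,:750])
a=cv2.imread("pics/side0.png")[130:310,150:400]; cv2.imwrite("pics/s2.png",cv2.resize(a,None,fx=3,fy=3,interpolation=2))
```

```text
(no output)
```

View pics/s1.png

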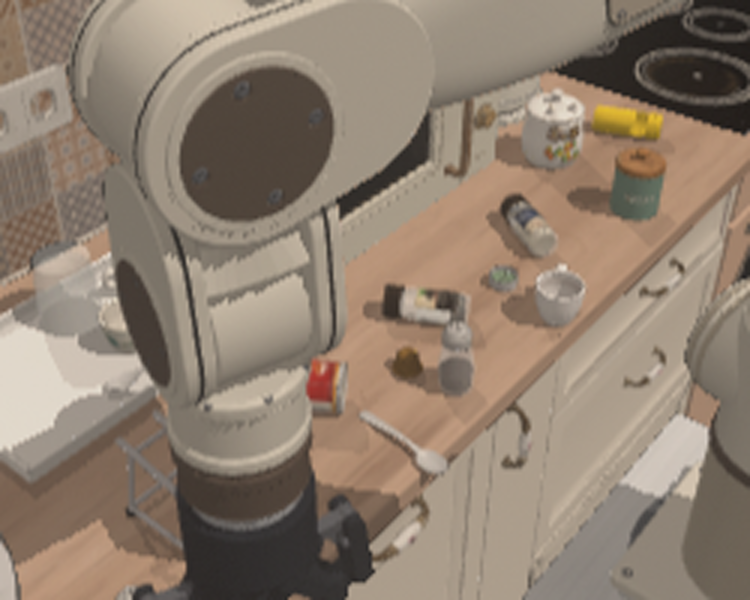

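View pics/s2.png

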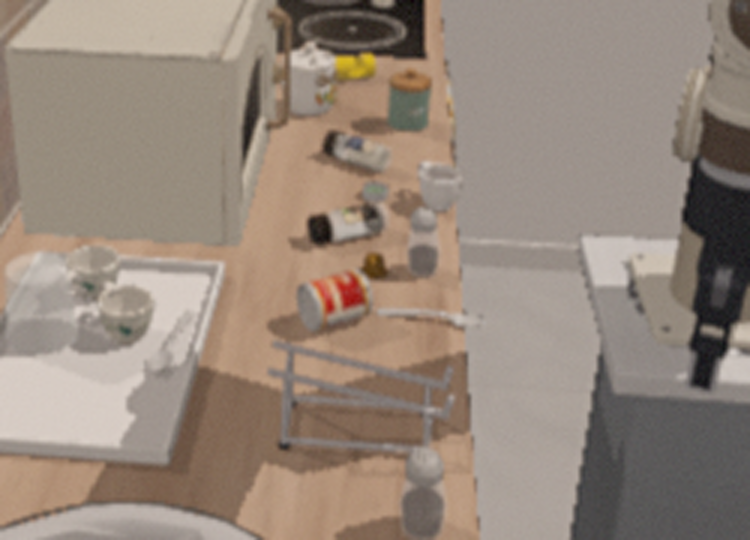

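Run:
```python
from h import *
pts=dict(tin_l=(310,307,.028),tin_r=(358,298,.028),jn_cap=(318,228,.02),jn_bot=(376,218,.02),jf_cap=(333,143,.02),jf_bot=(380,155,.02),
 caps=(375,190,.012),tea=(374,265,.007),salt=(423,270,0),pepper=(422,530,0),cup=(438,205,0),canister=(408,125,0),spoonL=(380,313,0),spoonR=(465,322,0),
 f_hi_near=(285,445,0),f_hi_far=(293,402,0),f_lo_near=(427,447,0),f_lo_far=(427,400,0),
 stop_near=(440,412,.05),stop_far=(445,382,.05))
for k,(u,v,z) in pts.items():
    print(k,np.round(onz("side",[u/3+150,v/3+130],z)[0],3))
for k,(u,v,z) in dict(tin=(327,386,.028),jn_cap=(393,302,.02),jn_bot=(460,308,.02),jf_cap=(513,207,.02),jf_bot=(547,243,.02)).items():
    print('scene',k,np.round(onz("scene",[u/3+130,v/3+110],z)[0],3))
```

```text
tin_l [0.495 0.108 0.028]
tin_r [0.44  0.082 0.028]
jn_cap [ 0.501 -0.096  0.02 ]
jn_bot [ 0.424 -0.134  0.02 ]
jf_cap [ 0.498 -0.369  0.02 ]
jf_bot [ 0.424 -0.334  0.02 ]
caps [ 0.428 -0.233  0.012]
tea [ 0.423 -0.031  0.007]
salt [ 0.36  -0.038  0.   ]
pepper [0.365 0.424 0.   ]
cup [ 0.337 -0.22   0.   ]
canister [ 0.381 -0.499  0.   ]
spoonL [0.413 0.069 0.   ]
spoonR [0.311 0.076 0.   ]
f_hi_near [0.503 0.321 0.   ]
f_hi_far [0.501 0.251 0.   ]
f_lo_near [0.359 0.308 0.   ]
f_lo_far [0.358 0.231 0.   ]
stop_near [0.35  0.314 0.05 ]
stop_far [0.344 0.265 0.05 ]
scene tin [0.457 0.081 0.028]
scene jn_cap [ 0.5   -0.092  0.02 ]
scene jn_bot [ 0.429 -0.135  0.02 ]
scene jf_cap [ 0.504 -0.368  0.02 ]
scene jf_bot [ 0.42  -0.323  0.02 ]
```

View pics/wrist0.png

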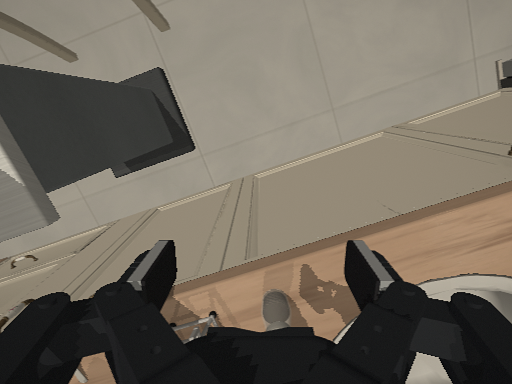

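```bash
cat >> h.py <<'E'
def plan(tgt,yaw=None,start=None,n=None):
    """suggest rows from the measured pose to tgt (world m), tool-y yaw in deg (mod 360); straight line"""
    o=bot.get_obs(); p=np.array(o["eef_pos"]) if start is None else np.array(start[0]); 
    m=R.from_quat(o["tool_rot"]).as_matrix(); y=np.degrees(np.arctan2(m[1,1],m[0,1])) if start is None else start[1]
    dy=0 if yaw is None else (yaw-y+180)%360-180
    d=(np.array(tgt)-p)*1000; n=n or int(max(1,np.ceil(np.linalg.norm(d)/40),np.ceil(abs(dy)/7.1)))
    print("clock %.2f from"%o["clock"],np.round(p,3),"yaw %.1f n=%d az/row=%.1f"%(y,n,-dy/n))
    for i in range(n):
        a=np.radians(y+dy*i/n); tx=np.array([-np.sin(a),np.cos(a)]); ty=np.array([np.cos(a),np.sin(a)])
        s=d/n; print([int(round(s[:2]@tx)),int(round(s[:2]@ty)),int(round(-s[2])),0,0,round(-dy/n,1)])
E
python3 - <<'E'
from h import *
plan([.38,.25,.25],115)
E
```

```text
clock 0.60 from [0.165 0.472 0.239] yaw 70.8 n=8 az/row=-5.5
[-35, -17, -1, 0, 0, np.float64(-5.5)]
[-33, -21, -1, 0, 0, np.float64(-5.5)]
[-31, -24, -1, 0, 0, np.float64(-5.5)]
[-28, -26, -1, 0, 0, np.float64(-5.5)]
[-25, -29, -1, 0, 0, np.float64(-5.5)]
[-23, -31, -1, 0, 0, np.float64(-5.5)]
[-19, -33, -1, 0, 0, np.float64(-5.5)]
[-16, -35, -1, 0, 0, np.float64(-5.5)]
```

Emit:
move_arm(
  deltas=[
    [1,-35,-17,-1,0,0,-5.5],
    [1,-33,-21,-1,0,0,-5.5],
    [1,-31,-24,-1,0,0,-5.5],
    [1,-28,-26,-1,0,0,-5.5],
    [1,-25,-29,-1,0,0,-5.5],
    [1,-23,-31,-1,0,0,-5.5],
    [1,-19,-33,-1,0,0,-5.5],
    [1,-16,-35,-1,0,0,-5.5],
    [1,0,0,0,0,0,0],
    [1,0,0,0,0,0,0],
  ],
)

```text
clock: 1.43
eef_pos: [0.381, 0.2488, 0.2474]
tool_rot: [-0.212, 0.977, 0.0, 0.0]
ft_force: [0.2, -0.7, -0.3]
grip_width: 0.0853
grasp_force: 0.0
```

Run:
```python
from h import *
import pickle
o=bot.get_obs(); im=bot.camera("wrist"); cal=bot.calibration("wrist"); pickle.dump(cal,open("calw1.pkl","wb"))
cv2.imwrite("pics/w1.png",cv2.resize(im,(768,576)))
print(o["eef_pos"],o["tool_rot"],o["joint_pos"])
for q in ("tin","rack"):
    for r in bot.outline_of(q,"wrist")[:2]:
        ys,xs=np.nonzero(r["pixels"]); print(q,r["conf"],r["rect"],xs.mean(),ys.mean())
im=bot.camera("scene"); cv2.imwrite("pics/scene1.png",im)
```

```text
[0.38102027 0.24882722 0.24739603] [-2.11601664e-01  9.77355975e-01  1.66082037e-04  8.45595428e-05] [ 5.78357651e-01  1.47852917e-01 -8.96766126e-02  1.33299022e+00
  2.49875532e-04  1.51930794e-01]
tin 0.8 [84.0, 145.8, 66.3, 69.6] 117.24416342412451 179.94941634241246
rack 0.56 [224.7, 148.1, 103.0, 157.8] 271.29681404421325 221.23146944083226
```

View pics/w1.png

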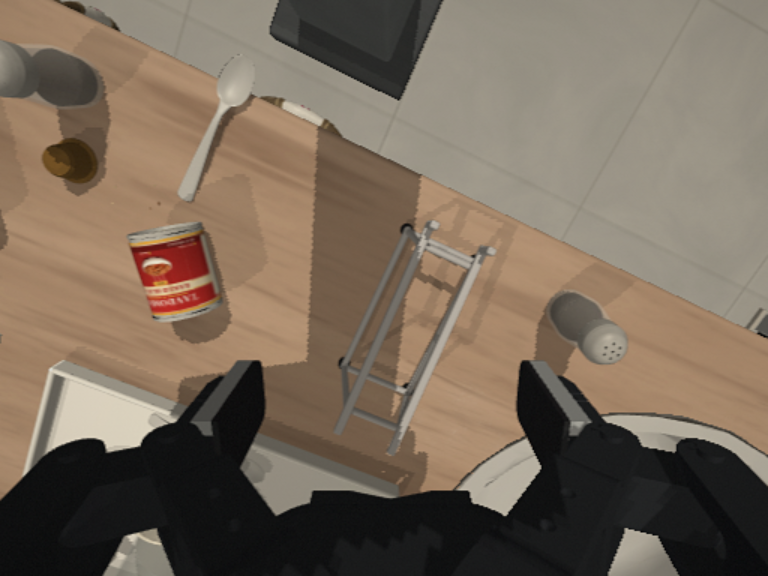

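```bash
cat >> h.py <<'E'
from scipy.optimize import minimize
def cyl(x,y,yaw,r,L,z,n=32):
    t=np.linspace(0,2*np.pi,n); a=np.radians(yaw); ax=np.array([np.cos(a),np.sin(a),0]); s=np.array([-np.sin(a),np.cos(a),0])
    c=np.array([x,y,z]); k=r*(np.cos(t)[:,None]*s+np.sin(t)[:,None]*[0,0,1])
    return np.vstack([c+k+ax*L/2,c+k-ax*L/2])
def fit(mask,cal,g,r,L,z=None):
    z=r if z is None else z; S=4; big=cv2.resize(mask.astype(np.uint8),None,fx=S,fy=S,interpolation=0)
    def cost(v):
        uv=(proj(None,cyl(*v,r,L,z),cal)+.5)*S; m=np.zeros_like(big)
        cv2.fillConvexPoly(m,cv2.convexHull(np.round(uv).astype(np.int32)),1)
        return -(m&big).sum()/(m|big).sum()
    s=minimize(cost,g,method="Nelder-Mead",options=dict(initial_simplex=np.array(g)+np.array([[0,0,0],[.02,0,0],[0,.02,0],[0,0,15]]),xatol=1e-4,fatol=1e-4))
    return s.x,-s.fun
E
python3 - <<'E'
from h import *
import pickle
cal=pickle.load(open("calw1.pkl","rb"))
hi=onz(None,np.array([[341,432],[393,452]])/1.5,.087,cal); lo=onz(None,np.array([[432,225],[490,250]])/1.5,.07,cal)
print(np.round(hi,4),np.round(lo,4)); H=hi.mean(0);Lo=lo.mean(0); d=H-Lo
print("mid",H,Lo,"yaw",np.degrees(np.arctan2(d[1],d[0])),"len",np.hypot(*d[:2]))
bot.camera("wrist"); c=bot.calibration("wrist"); m=bot.outline_of("tin","wrist")[0]["pixels"]
print("tin",fit(m,c,[.467,.095,25],.0285,.072))
c=bot.calibration("side"); bot.camera("side")
for g in ([.464,-.115,28],[.461,-.35,-27]):
    for o in bot.outline_of("jar_a","side"):
        if o["conf"]>.2: print(o["conf"],o["rect"],fit(o["pixels"],c,g,.0205,.105))
bot.camera("scene");c=bot.calibration("scene")
for o in bot.outline_of("jar_a","scene"):
    print(o["conf"],o["rect"],[fit(o["pixels"],c,g,.0205,.105) for g in ([.464,-.115,28],[.461,-.35,-27])])
E
```

```text
[[0.5194 0.2699 0.087 ]
 [0.5193 0.3154 0.087 ]] [[0.3428 0.266  0.07  ]
 [0.3416 0.3131 0.07  ]]
mid [0.51939256 0.29268531 0.087     ] [0.34221534 0.28953011 0.07      ] yaw 1.0202254236045847 len 0.17720530611450175
tin (array([  0.50255556,   0.18611111, -15.        ]), np.float64(-0.0))
0.73 [254.5, 199.7, 25.4, 10.7] (array([ 5.15851852e-01,  1.68518519e-02, -4.64444444e+01]), np.float64(-0.0))
0.72 [258.1, 170.8, 22.7, 18.7] (array([ 0.464, -0.115, 28.   ]), np.float64(-0.0))
0.66 [261.5, 147.6, 13.2, 6.9] (array([ 0.464, -0.115, 28.   ]), np.float64(-0.0))
0.73 [254.5, 199.7, 25.4, 10.7] (array([  0.461,  -0.35 , -27.   ]), np.float64(-0.0))
0.72 [258.1, 170.8, 22.7, 18.7] (array([  0.53433333,  -0.27      , -27.        ]), np.float64(-0.0))
0.66 [261.5, 147.6, 13.2, 6.9] (array([  0.461,  -0.35 , -27.   ]), np.float64(-0.0))
0.72 [298.3, 173.7, 17.6, 24.1] [(array([ 0.464, -0.115, 28.   ]), np.float64(-0.0)), (array([ 0.42766667, -0.24111111, 14.66666667]), np.float64(-0.0))]
0.56 [259.6, 201.5, 25.5, 18.3] [(array([  0.49955556,  -0.02388889, -12.        ]), np.float64(-0.0)), (array([  0.461,  -0.35 , -27.   ]), np.float64(-0.0))]
0.45 [328.9, 142.1, 23.2, 12.7] [(array([ 0.464, -0.115, 28.   ]), np.float64(-0.0)), (array([  0.461,  -0.35 , -27.   ]), np.float64(-0.0))]h.py:35: RuntimeWarning: overflow encountered in scalar negative
  return -(m&big).sum()/(m|big).sum()
```

```bash
sed -i 's|return -(m&big).sum()/(m|big).sum()|return -float((m\&big).sum())/float((m\|big).sum())|' h.py; sed -i 's/return -(m&big).*/return -float((m\&big).sum())\/float((m|big).sum())/' h.py; grep -n "return -float" h.py
python3 - <<'E'
from h import *
bot.camera("wrist"); c=bot.calibration("wrist"); m=bot.outline_of("tin","wrist")[0]["pixels"]
t=fit(m,c,[.467,.095,25],.0285,.072);print("tin",t)
for cam in ("side","scene"):
  c=bot.calibration(cam); bot.camera(cam)
  for o in bot.outline_of("jar_a",cam):
    print(cam,o["conf"],o["rect"],[fit(o["pixels"],c,g,.0205,.105) for g in ([.464,-.115,28],[.461,-.35,-27])])
plan([*t[0][:2],.12],t[0][2]+90)
E
```

```text
35:        return -float((m&big).sum())/float((m|big).sum())
tin (array([ 0.47109376,  0.09063619, 32.75804511]), np.float64(0.9627376578529985))
side 0.71 [253.9, 199.1, 23.8, 9.9] [(array([ 0.46470863, -0.11955082, 26.40113587]), np.float64(0.8870218881273491)), (array([  0.461,  -0.35 , -27.   ]), np.float64(0.0))]
side 0.63 [258.0, 167.8, 20.6, 22.1] [(array([ 0.464, -0.115, 28.   ]), np.float64(0.0)), (array([  0.46713634,  -0.35467313, -29.91102718]), np.float64(0.8372376769155686))]
side 0.51 [276.6, 235.6, 31.9, 0.5] [(array([ 0.464, -0.115, 28.   ]), np.float64(0.0)), (array([  0.461,  -0.35 , -27.   ]), np.float64(0.0))]
side 0.4 [262.1, 148.1, 13.0, 6.3] [(array([ 0.464, -0.115, 28.   ]), np.float64(0.0)), (array([  0.461,  -0.35 , -27.   ]), np.float64(0.0))]
scene 0.62 [295.8, 172.3, 17.7, 25.7] [(array([ 0.464, -0.115, 28.   ]), np.float64(0.0)), (array([  0.47074565,  -0.35004747, -34.20282471]), np.float64(0.9017127799736495))]
scene 0.59 [258.5, 204.9, 28.6, 16.2] [(array([ 0.46818463, -0.1166606 , 31.78972775]), np.float64(0.8469349379465965)), (array([  0.461,  -0.35 , -27.   ]), np.float64(0.0))]
scene 0.54 [324.7, 146.3, 27.8, 8.6] [(array([ 0.464, -0.115, 28.   ]), np.float64(0.0)), (array([  0.461,  -0.35 , -27.   ]), np.float64(0.0))]
clock 2.28 from [0.38  0.25  0.247] yaw 114.8 n=6 az/row=-1.3
[-3, -31, 21, 0, 0, np.float64(-1.3)]
[-2, -31, 21, 0, 0, np.float64(-1.3)]
[-1, -31, 21, 0, 0, np.float64(-1.3)]
[-1, -31, 21, 0, 0, np.float64(-1.3)]
[0, -31, 21, 0, 0, np.float64(-1.3)]
[1, -31, 21, 0, 0, np.float64(-1.3)]sed: -e expression #1, char 39: unknown option to 's'
```

Emit:
move_arm(
  deltas=[
    [1,-3,-31,21,0,0,-1.3],
    [1,-2,-31,21,0,0,-1.3],
    [1,-1,-31,21,0,0,-1.3],
    [1,-1,-31,21,0,0,-1.3],
    [1,0,-31,21,0,0,-1.3],
    [1,1,-31,21,0,0,-1.3],
    [1,0,0,0,0,0,0],
    [1,0,0,0,0,0,0],
  ],
)

```text
clock: 2.95
eef_pos: [0.4719, 0.0872, 0.1199]
tool_rot: [-0.278, 0.96, 0.0, -0.002]
ft_force: [-0.6, -0.5, 0.9]
grip_width: 0.0858
grasp_force: 0.0
```

Run:
```python
from h import *
im=bot.camera("wrist"); c=bot.calibration("wrist"); o=bot.outline_of("tin","wrist")[0]
print(o["rect"],fit(o["pixels"],c,[.471,.091,32],.0285,.072)); cv2.imwrite("pics/w2.png",im)
plan([.471,.091,.023],122.7)
```

```text
[227.7, 151.0, 72.2, 105.2] (array([ 0.4718803 ,  0.09204537, 32.03397352]), np.float64(0.984555352416296))
clock 3.05 from [0.473 0.089 0.122] yaw 122.5 n=3 az/row=-0.1
[0, 1, 33, 0, 0, np.float64(-0.1)]
[0, 1, 33, 0, 0, np.float64(-0.1)]
[0, 1, 33, 0, 0, np.float64(-0.1)]
```

Emit:
move_arm(
  deltas=[
    [1,-1,2,30,0,0,0],
    [1,-1,1,30,0,0,0],
    [1,0,0,25,0,0,0],
    [1,0,0,13,0,0,0],
    [1,0,0,0,0,0,0],
    [0.4,0,0,0,0,0,0],
    [0.2,0,0,0,0,0,0],
    [0.2,0,0,0,0,0,0],
    [0.2,0,0,0,0,0,0],
    [0.2,0,0,0,0,0,0],
  ],
)

```text
clock: 3.88
eef_pos: [0.4743, 0.0934, 0.0257]
tool_rot: [-0.281, 0.96, 0.0, 0.002]
ft_force: [-1.4, 1.2, 5.9]
grip_width: 0.0556
grasp_force: 63.1
```

Run:
```python
from h import *
p=bot.get_obs()["eef_pos"]
plan([.371,.293,.17],181,start=([.4743,.0934,.17],122.6))
```

```text
clock 3.88 from [0.474 0.093 0.17 ] yaw 122.6 n=9 az/row=-6.5
[-2, 25, 0, 0, 0, -6.5]
[-5, 24, 0, 0, 0, -6.5]
[-8, 24, 0, 0, 0, -6.5]
[-10, 23, 0, 0, 0, -6.5]
[-13, 21, 0, 0, 0, -6.5]
[-15, 20, 0, 0, 0, -6.5]
[-17, 18, 0, 0, 0, -6.5]
[-19, 16, 0, 0, 0, -6.5]
[-21, 14, 0, 0, 0, -6.5]
```

Emit:
move_arm(
  deltas=[
    [0.2,0,0,-20,0,0,0],
    [0.2,0,0,-40,0,0,0],
    [0.2,0,0,-40,0,0,0],
    [0.2,0,0,-40,0,0,0],
    [0.2,0,0,-4,0,0,0],
  ],
)

```text
clock: 4.3
eef_pos: [0.4774, 0.0934, 0.176]
tool_rot: [-0.28, 0.96, -0.001, 0.008]
ft_force: [1.9, 1.1, -1.0]
grip_width: 0.0553
grasp_force: 65.3
```

Emit:
move_arm(
  deltas=[
    [0.2,-2,25,0,0,0,-6.5],
    [0.2,-5,24,0,0,0,-6.5],
    [0.2,-8,24,0,0,0,-6.5],
    [0.2,-10,23,0,0,0,-6.5],
    [0.2,-13,21,0,0,0,-6.5],
    [0.2,-15,20,0,0,0,-6.5],
    [0.2,-17,18,0,0,0,-6.5],
    [0.2,-19,16,0,0,0,-6.5],
    [0.2,-21,14,0,0,0,-6.5],
    [0.2,0,0,0,0,0,0],
  ],
)

```text
clock: 5.13
eef_pos: [0.366, 0.2943, 0.1678]
tool_rot: [0.716, -0.698, -0.001, -0.001]
ft_force: [0.4, -0.7, -1.2]
grip_width: 0.0552
grasp_force: 65.0
```

Run:
```python
from h import *
import pickle
im=bot.camera("wrist"); cal=bot.calibration("wrist"); pickle.dump(cal,open("calw3.pkl","wb"))
cv2.imwrite("pics/w3.png",cv2.resize(im,(768,576)))
plan([.371,.293,.17],181)
```

```text
clock 5.18 from [0.367 0.293 0.168] yaw -178.7 n=1 az/row=0.3
[0, -4, -2, 0, 0, np.float64(0.3)]
```

View pics/w3.png

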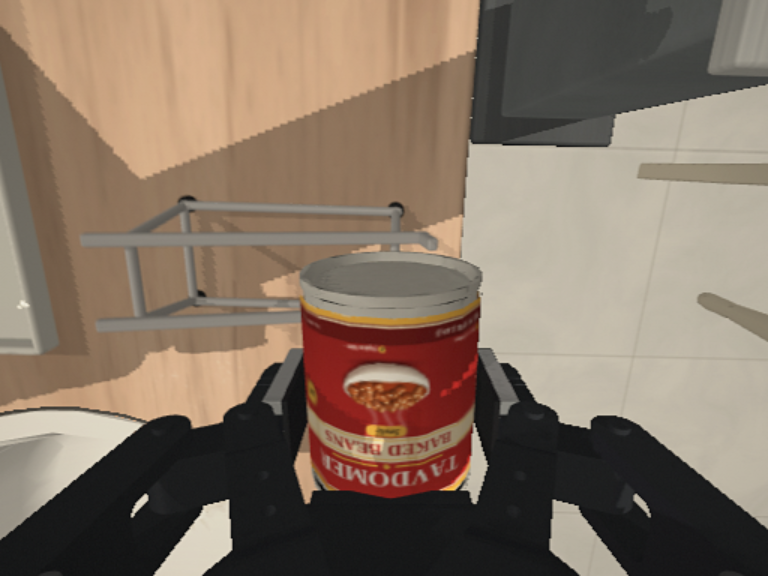

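Run:
```python
from h import *
import pickle
c=pickle.load(open("calw3.pkl","rb"))
print(onz(None,np.array([[82,240],[97,326]])/1.5,.087,c),onz(None,np.array([[430,241]])/1.5,.068,c))
```

```text
[[0.52363605 0.26215495 0.087     ]
 [0.52419253 0.30895219 0.087     ]] [[0.34532779 0.26250491 0.068     ]]
```

Run:
```python
from h import *
import pickle
c=pickle.load(open("calw3.pkl","rb"))
print(onz(None,np.array([[301,278],[481,278]])/1.5,.1705,c), bot.get_obs()["eef_pos"])
im=bot.camera("side"); cal=bot.calibration("side")
# predicted stops/rails for candidates
cv2.imwrite("pics/side3.png",cv2.resize(im[190:310,200:340],None,fx=5,fy=5,interpolation=cv2.INTER_CUBIC))
for y in (.2855,.2927):
  P=[[.35+.174,y+s*.0235,.087] for s in(-1,1)]+[[.343,y+s*.0235,.07] for s in(-1,1)]
  print(y,np.round((proj(None,P,cal)-[200,190])*5))
```

```text
[[0.39578298 0.25652845 0.1705    ]
 [0.33841827 0.2553415  0.1705    ]] [0.36677966 0.29255411 0.16770337]
0.2855 [[202. 265.]
 [193. 310.]
 [495. 307.]
 [498. 355.]]
0.2927 [[200. 271.]
 [192. 317.]
 [496. 314.]
 [498. 362.]]
```

View pics/side3.png

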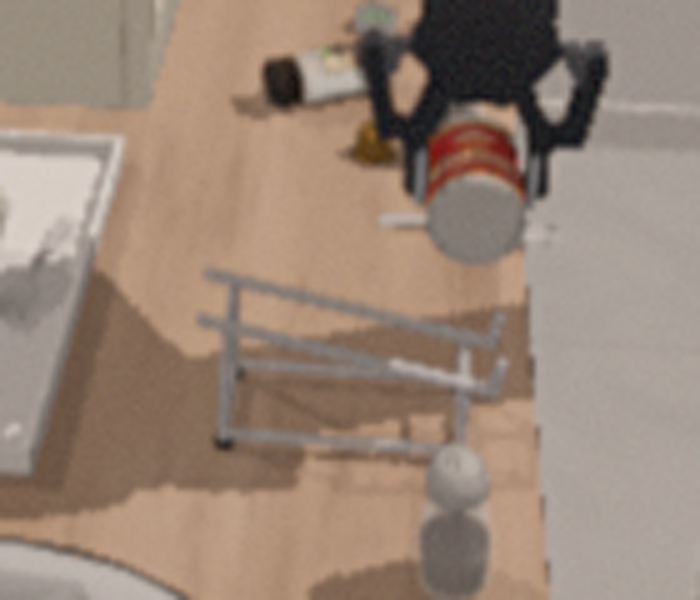

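Emit:
move_arm(
  deltas=[
    [0.2,0,-4,15,0,0,0],
    [0.2,0,0,25,0,0,0],
    [0.2,0,0,20,0,0,0],
    [0.2,0,0,12,0,0,0],
    [0.2,0,0,5,0,0,0],
    [0.2,0,0,0,0,0,0],
    [0.2,0,0,0,0,0,0],
  ],
)

```text
clock: 5.82
eef_pos: [0.3723, 0.2906, 0.0908]
tool_rot: [0.713, -0.701, 0.0, -0.0]
ft_force: [0.5, -0.0, -1.9]
grip_width: 0.0552
grasp_force: 65.1
```

Emit:
move_arm(
  deltas=[
    [0.2,0,0,4,0,0,0],
    [0.2,0,0,2,0,0,0],
    [0.2,0,0,1,0,0,0],
    [0.2,0,0,0,0,0,0],
  ],
)

```text
clock: 6.15
eef_pos: [0.3718, 0.291, 0.0835]
tool_rot: [0.714, -0.701, 0.0, -0.0]
ft_force: [0.8, 0.8, -1.8]
grip_width: 0.0552
grasp_force: 65.1
```

Emit:
move_arm(
  deltas=[
    [0.2,0,0,1,0,0,0],
    [0.2,0,0,1,0,0,0],
    [0.2,0,0,0,0,0,0],
  ],
)

```text
clock: 6.4
eef_pos: [0.3716, 0.291, 0.0812]
tool_rot: [0.714, -0.7, -0.0, 0.0]
ft_force: [-0.4, 0.3, -2.3]
grip_width: 0.0551
grasp_force: 65.1
```

Emit:
move_arm(
  deltas=[
    [0.2,0,0,1,0,0,0],
    [0.2,0,0,1,0,0,0],
    [0.2,0,0,0,0,0,0],
  ],
)

```text
clock: 6.65
eef_pos: [0.3718, 0.2911, 0.0808]
tool_rot: [0.714, -0.701, -0.0, -0.0]
ft_force: [-3.6, -1.9, 9.4]
grip_width: 0.0551
grasp_force: 66.6
```

Emit:
move_arm(
  deltas=[
    [0.7,0,0,0,0,0,0],
    [0.72,0,0,0,0,0,0],
    [0.76,0,0,0,0,0,0],
    [0.8,0,0,0,0,0,0],
    [0.85,0,0,0,0,0,0],
    [0.85,0,0,-2,0,0,0],
    [0.85,0,0,-5,0,0,0],
    [0.85,0,0,-15,0,0,0],
    [0.85,0,0,-30,0,0,0],
    [0.85,0,0,-40,0,0,0],
  ],
)

```text
clock: 7.48
eef_pos: [0.3698, 0.2895, 0.1701]
tool_rot: [0.714, -0.701, -0.0, 0.003]
ft_force: [2.4, 0.2, 0.5]
grip_width: 0.0727
grasp_force: 0.0
```

Run:
```python
from h import *
im=bot.camera("side"); cal=bot.calibration("side")
cv2.imwrite("pics/side4.png",cv2.resize(im[190:310,200:340],None,fx=5,fy=5,interpolation=cv2.INTER_CUBIC))
o=bot.outline_of("tin","side")[0]; print(o["conf"],o["rect"],fit(o["pixels"],cal,[.37,.29,91],.0285,.072,.084))
plan([.465,-.1175,.14],119+0)
```

```text
0.95 [283.1, 236.9, 16.7, 30.2] (array([ 0.3690346 ,  0.28329063, 90.17199648]), np.float64(0.9560823005655156))
clock 7.58 from [0.375 0.294 0.178] yaw -178.9 n=11 az/row=5.6
[38, -7, 3, 0, 0, np.float64(5.6)]
[37, -11, 3, 0, 0, np.float64(5.6)]
[35, -15, 3, 0, 0, np.float64(5.6)]
[34, -18, 3, 0, 0, np.float64(5.6)]
[32, -21, 3, 0, 0, np.float64(5.6)]
[30, -24, 3, 0, 0, np.float64(5.6)]
[27, -27, 3, 0, 0, np.float64(5.6)]
[24, -30, 3, 0, 0, np.float64(5.6)]
[21, -32, 3, 0, 0, np.float64(5.6)]
[18, -34, 3, 0, 0, np.float64(5.6)]
[15, -35, 3, 0, 0, np.float64(5.6)]
```

View pics/side4.png

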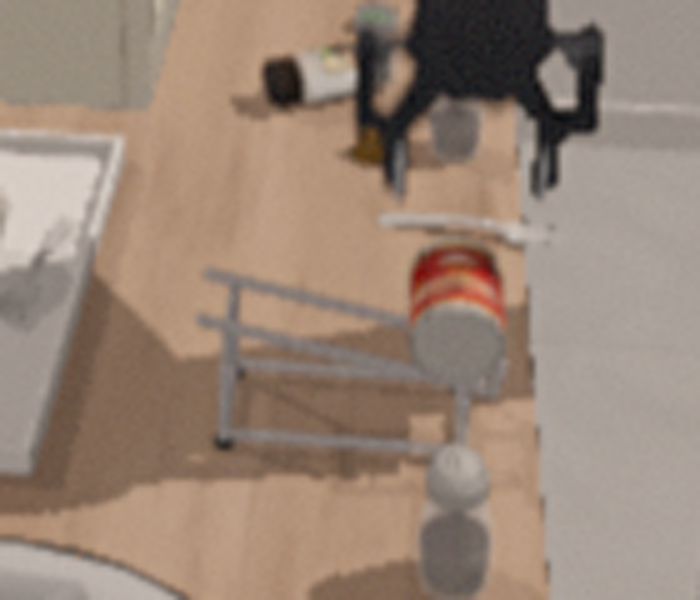

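Emit:
move_arm(
  deltas=[
    [1,38,-7,3,0,0,5.6],
    [1,37,-11,3,0,0,5.6],
    [1,35,-15,3,0,0,5.6],
    [1,34,-18,3,0,0,5.6],
    [1,32,-21,3,0,0,5.6],
    [1,30,-24,3,0,0,5.6],
    [1,27,-27,3,0,0,5.6],
    [1,24,-30,3,0,0,5.6],
    [1,21,-32,3,0,0,5.6],
    [1,18,-34,3,0,0,5.6],
  ],
)

```text
clock: 8.42
eef_pos: [0.4542, -0.0859, 0.1415]
tool_rot: [-0.299, 0.954, -0.0, 0.0]
ft_force: [0.8, 0.0, -0.2]
grip_width: 0.0853
grasp_force: 0.0
```

Emit:
move_arm(
  deltas=[
    [0.9,15,-35,3,0,0,5.6],
    [0.9,0,0,0,0,0,0],
    [0.9,0,0,0,0,0,0],
  ],
)

```text
clock: 8.67
eef_pos: [0.4619, -0.1231, 0.1381]
tool_rot: [-0.252, 0.968, 0.0, -0.0]
ft_force: [0.0, 0.8, -0.4]
grip_width: 0.0768
grasp_force: 0.0
```

Run:
```python
from h import *
im=bot.camera("wrist"); c=bot.calibration("wrist"); cv2.imwrite("pics/w5.png",im)
for o in bot.outline_of("jar_a","wrist")[:2]: 
  r=fit(o["pixels"],c,[.466,-.118,29],.0205,.105); print(o["conf"],o["rect"],r)
  if r[1]>.5: plan([*r[0][:2],.019],r[0][2]+90)
```

```text
0.9 [246.5, 138.9, 45.5, 120.2] (array([ 0.4640662 , -0.11177373, 28.23762876]), np.float64(0.9602532329484725))
clock 8.77 from [ 0.461 -0.121  0.138] yaw 119.5 n=3 az/row=0.4
[-2, 2, 40, 0, 0, np.float64(0.4)]
[-2, 2, 40, 0, 0, np.float64(0.4)]
[-2, 2, 40, 0, 0, np.float64(0.4)]
0.72 [2.1, 3.0, 92.3, 109.3] (array([ 0.466, -0.118, 29.   ]), np.float64(0.0))
```

Emit:
move_arm(
  deltas=[
    [0.9,-2,2,35,0,0,0.6],
    [0.9,-2,2,35,0,0,0.6],
    [0.9,-2,2,30,0,0,0],
    [0.9,0,0,18,0,0,0],
    [0.9,0,0,5,0,0,0],
    [0.9,0,0,0,0,0,0],
    [0.2,0,0,0,0,0,0],
    [0.2,0,0,0,0,0,0],
    [0.2,0,0,0,0,0,0],
    [0.2,0,0,0,0,0,0],
  ],
)

```text
clock: 9.6
eef_pos: [0.466, -0.1133, 0.0173]
tool_rot: [-0.244, 0.97, -0.001, 0.002]
ft_force: [-1.2, 0.6, 5.8]
grip_width: 0.0389
grasp_force: 59.8
```

Emit:
move_arm(
  deltas=[
    [0.2,0,0,0,0,0,0],
    [0.2,0,0,0,0,0,0],
  ],
)

```text
clock: 9.77
eef_pos: [0.4659, -0.1134, 0.0173]
tool_rot: [-0.244, 0.97, -0.001, 0.002]
ft_force: [-1.1, 1.0, 6.4]
grip_width: 0.0389
grasp_force: 59.8
```

Run:
```python
from h import *
plan([.4376,.291,.175],181,start=([.4665,-.1134,.175],118.2))
```

```text
clock 9.77 from [ 0.466 -0.113  0.175] yaw 118.2 n=11 az/row=-5.7
[-15, 34, 0, 0, 0, -5.7]
[-18, 32, 0, 0, 0, -5.7]
[-21, 30, 0, 0, 0, -5.7]
[-24, 28, 0, 0, 0, -5.7]
[-27, 25, 0, 0, 0, -5.7]
[-29, 22, 0, 0, 0, -5.7]
[-31, 19, 0, 0, 0, -5.7]
[-33, 16, 0, 0, 0, -5.7]
[-35, 13, 0, 0, 0, -5.7]
[-36, 9, 0, 0, 0, -5.7]
[-36, 6, 0, 0, 0, -5.7]
```

Emit:
move_arm(
  deltas=[
    [0.2,0,0,-20,0,0,0],
    [0.2,0,0,-40,0,0,0],
    [0.2,0,0,-40,0,0,0],
    [0.2,0,0,-40,0,0,0],
    [0.2,0,0,-18,0,0,0],
  ],
)

```text
clock: 10.18
eef_pos: [0.4666, -0.1138, 0.1794]
tool_rot: [-0.244, 0.97, -0.002, 0.004]
ft_force: [0.5, -0.7, -1.2]
grip_width: 0.0386
grasp_force: 60.8
```

Emit:
move_arm(
  deltas=[
    [0.2,-15,34,0,0,0,-5.7],
    [0.2,-18,32,0,0,0,-5.7],
    [0.2,-21,30,0,0,0,-5.7],
    [0.2,-24,28,0,0,0,-5.7],
    [0.2,-27,25,0,0,0,-5.7],
    [0.2,-29,22,0,0,0,-5.7],
    [0.2,-31,19,0,0,0,-5.7],
    [0.2,-33,16,0,0,0,-5.7],
    [0.2,-35,13,0,0,0,-5.7],
    [0.2,-36,9,0,0,0,-5.7],
  ],
)

```text
clock: 11.02
eef_pos: [0.4367, 0.2557, 0.1741]
tool_rot: [-0.679, 0.734, -0.0, 0.001]
ft_force: [2.1, -0.0, -0.3]
grip_width: 0.0391
grasp_force: 60.9
```

Emit:
move_arm(
  deltas=[
    [0.2,-36,6,0,0,0,-5.7],
    [0.2,0,0,0,0,0,0],
    [0.2,0,0,0,0,0,0],
  ],
)

```text
clock: 11.27
eef_pos: [0.4337, 0.2921, 0.1736]
tool_rot: [0.714, -0.7, 0.0, -0.0]
ft_force: [0.0, -0.9, -1.6]
grip_width: 0.0391
grasp_force: 60.9
```

Run:
```python
from h import *
im=bot.camera("wrist"); c=bot.calibration("wrist"); cv2.imwrite("pics/w6.png",cv2.resize(im,(768,576)))
o=bot.outline_of("tin","wrist")
for o in o[:2]: print(o["conf"],o["rect"],fit(o["pixels"],c,[.369,.288,91],.0285,.072,.084))
plan([.4376,.291,.092],181)
```

```text
0.95 [301.2, 145.8, 76.7, 105.0] (array([ 0.37038233,  0.28546541, 91.23221698]), np.float64(0.9503189161110117))
clock 11.37 from [0.434 0.29  0.173] yaw -179.1 n=3 az/row=-0.0
[0, -1, 27, 0, 0, np.float64(-0.0)]
[0, -1, 27, 0, 0, np.float64(-0.0)]
[0, -1, 27, 0, 0, np.float64(-0.0)]
```

View pics/w6.png

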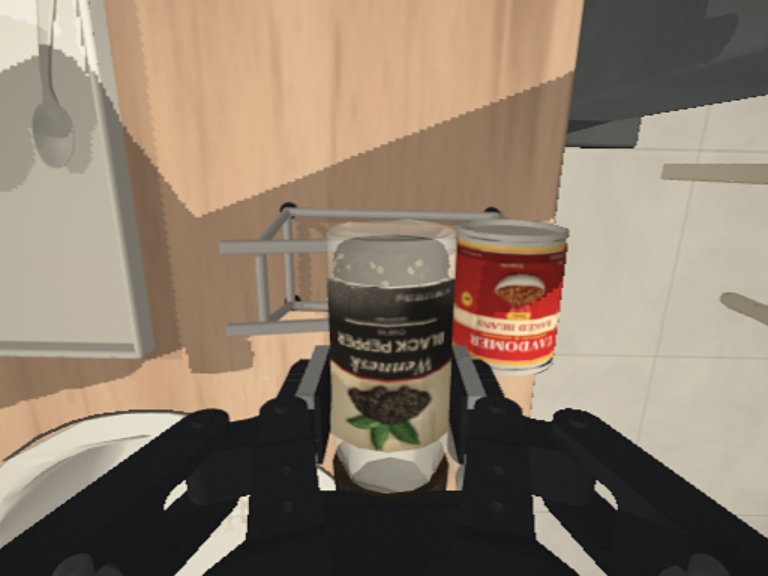

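Emit:
move_arm(
  deltas=[
    [0.2,0,-6,15,0,0,0],
    [0.2,0,0,25,0,0,0],
    [0.2,0,0,22,0,0,0],
    [0.2,0,0,12,0,0,0],
    [0.2,0,0,6,0,0,0],
    [0.2,0,0,2,0,0,0],
    [0.2,0,0,0,0,0,0],
  ],
)

```text
clock: 11.95
eef_pos: [0.4405, 0.2895, 0.0915]
tool_rot: [0.712, -0.702, 0.0, 0.0]
ft_force: [0.8, 0.5, -1.0]
grip_width: 0.0393
grasp_force: 60.9
```

Emit:
move_arm(
  deltas=[
    [0.2,0,0,2,0,0,0],
    [0.2,0,0,1,0,0,0],
    [0.2,0,0,0,0,0,0],
  ],
)

```text
clock: 12.2
eef_pos: [0.4406, 0.2907, 0.089]
tool_rot: [0.713, -0.701, 0.0, -0.001]
ft_force: [0.1, -0.6, -1.3]
grip_width: 0.0391
grasp_force: 60.9
```

Emit:
move_arm(
  deltas=[
    [0.2,0,0,1,0,0,0],
    [0.2,0,0,0,0,0,0],
  ],
)

```text
clock: 12.37
eef_pos: [0.4402, 0.2906, 0.0876]
tool_rot: [0.713, -0.701, 0.0, -0.0]
ft_force: [-0.3, -0.5, -1.3]
grip_width: 0.0387
grasp_force: 60.9
```

Emit:
move_arm(
  deltas=[
    [0.2,0,0,1,0,0,0],
    [0.2,0,0,0,0,0,0],
  ],
)

```text
clock: 12.53
eef_pos: [0.4403, 0.2908, 0.0869]
tool_rot: [0.713, -0.701, 0.0, -0.0]
ft_force: [-0.4, -1.1, 2.0]
grip_width: 0.039
grasp_force: 61.5
```

Emit:
move_arm(
  deltas=[
    [0.2,0,0,1,0,0,0],
    [0.2,0,0,0,0,0,0],
  ],
)

```text
clock: 12.7
eef_pos: [0.4404, 0.2908, 0.0869]
tool_rot: [0.713, -0.701, 0.0, -0.001]
ft_force: [-3.3, -1.0, 8.8]
grip_width: 0.0389
grasp_force: 62.2
```

Emit:
move_arm(
  deltas=[
    [0.49,0,0,0,0,0,0],
    [0.52,0,0,0,0,0,0],
    [0.55,0,0,0,0,0,0],
    [0.55,0,0,0,0,0,0],
    [0.55,0,0,0,0,0,0],
  ],
)

```text
clock: 13.12
eef_pos: [0.44, 0.2905, 0.0851]
tool_rot: [0.713, -0.701, -0.0, 0.0]
ft_force: [0.3, -0.2, -0.9]
grip_width: 0.0469
grasp_force: 0.1
```

Emit:
move_arm(
  deltas=[
    [0.55,0,0,-4,0,0,0],
    [0.55,0,0,-8,0,0,0],
    [0.55,0,0,-10,0,0,0],
    [0.55,0,0,-10,0,0,0],
    [0.55,0,0,-15,0,0,0],
    [0.55,0,0,-25,0,0,0],
    [0.55,0,0,-25,0,0,0],
    [0.55,0,0,0,0,0,0],
  ],
)

```text
clock: 13.78
eef_pos: [0.4431, 0.2924, 0.189]
tool_rot: [0.713, -0.701, 0.001, -0.005]
ft_force: [0.8, 1.1, 1.0]
grip_width: 0.0468
grasp_force: 0.0
```

Run:
```python
from h import *
im=bot.camera("wrist"); c=bot.calibration("wrist"); cv2.imwrite("pics/w7.png",cv2.resize(im,(768,576)))
for q,g,r,L,z in (("tin",[.369,.288,91],.0285,.072,.084),("jar_a",[.42,.288,91],.0205,.105,.0858)):
  for o in bot.outline_of(q,"wrist")[:1]: print(q,o["conf"],o["rect"],fit(o["pixels"],c,g,r,L,z))
plan([.469,-.352,.16],58)
```

```text
tin 0.84 [308.5, 141.7, 79.1, 96.8] (array([ 0.36973284,  0.28571075, 88.5053414 ]), np.float64(0.9571146413147226))
jar_a 0.7 [261.6, 127.6, 55.3, 129.1] (array([ 0.41881303,  0.28859725, 90.4994206 ]), np.float64(0.9337028714107366))
clock 13.93 from [0.44  0.291 0.183] yaw -179.0 n=18 az/row=6.8
[36, -1, 1, 0, 0, np.float64(6.8)]
[35, -5, 1, 0, 0, np.float64(6.8)]
[34, -9, 1, 0, 0, np.float64(6.8)]
[33, -13, 1, 0, 0, np.float64(6.8)]
[31, -17, 1, 0, 0, np.float64(6.8)]
[29, -21, 1, 0, 0, np.float64(6.8)]
[26, -24, 1, 0, 0, np.float64(6.8)]
[23, -27, 1, 0, 0, np.float64(6.8)]
[20, -30, 1, 0, 0, np.float64(6.8)]
[16, -32, 1, 0, 0, np.float64(6.8)]
[12, -34, 1, 0, 0, np.float64(6.8)]
[8, -35, 1, 0, 0, np.float64(6.8)]
[4, -36, 1, 0, 0, np.float64(6.8)]
[0, -36, 1, 0, 0, np.float64(6.8)]
[-4, -35, 1, 0, 0, np.float64(6.8)]
[-9, -35, 1, 0, 0, np.float64(6.8)]
[-13, -33, 1, 0, 0, np.float64(6.8)]
[-17, -32, 1, 0, 0, np.float64(6.8)]
```

View pics/w7.png

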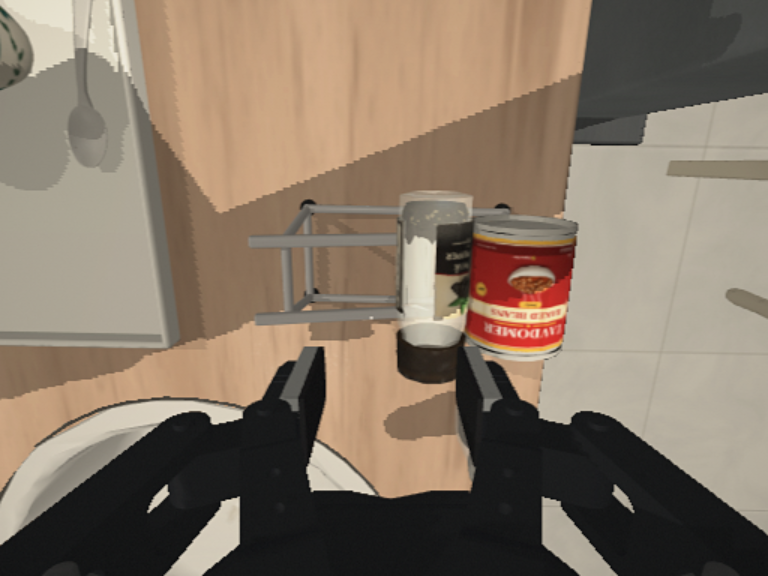

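Emit:
move_arm(
  deltas=[
    [0.55,36,-1,0,0,0,6.8],
    [0.55,35,-5,0,0,0,6.8],
    [0.6,34,-9,1,0,0,6.8],
    [0.9,33,-13,1,0,0,6.8],
    [0.9,31,-17,1,0,0,6.8],
    [0.9,29,-21,1,0,0,6.8],
    [0.9,26,-24,1,0,0,6.8],
    [0.9,23,-27,1,0,0,6.8],
    [0.9,20,-30,1,0,0,6.8],
    [0.9,16,-32,1,0,0,6.8],
  ],
)

```text
clock: 14.77
eef_pos: [0.4553, -0.0666, 0.1733]
tool_rot: [-0.196, 0.981, 0.0, -0.001]
ft_force: [1.4, 0.3, -0.5]
grip_width: 0.0768
grasp_force: 0.0
```

Emit:
move_arm(
  deltas=[
    [0.9,12,-34,1,0,0,6.8],
    [0.9,8,-35,1,0,0,6.8],
    [0.9,4,-36,1,0,0,6.8],
    [0.9,0,-36,1,0,0,6.8],
    [0.9,-4,-35,1,0,0,6.8],
    [0.9,-9,-35,1,0,0,6.8],
    [0.9,-13,-33,1,0,0,6.8],
    [0.9,-17,-32,1,0,0,6.8],
    [0.9,0,0,0,0,0,0],
    [0.9,0,0,0,0,0,0],
  ],
)

```text
clock: 15.6
eef_pos: [0.4709, -0.353, 0.1643]
tool_rot: [0.272, 0.962, 0.001, -0.002]
ft_force: [-0.3, -0.5, 0.1]
grip_width: 0.0768
grasp_force: 0.0
```

Run:
```python
from h import *
im=bot.camera("wrist"); c=bot.calibration("wrist"); cv2.imwrite("pics/w8.png",im)
for o in bot.outline_of("jar_a","wrist")[:2]: 
  r=fit(o["pixels"],c,[.468,-.352,-32],.0205,.105); print(o["conf"],o["rect"],r)
  if r[1]>.5: plan([*r[0][:2],.017],r[0][2]+90)
```

```text
0.93 [0.0, 310.6, 24.5, 33.3] (array([  0.468,  -0.352, -32.   ]), np.float64(0.0))
0.78 [245.5, 117.3, 42.0, 109.5] (array([  0.4632079 ,  -0.34235379, -31.89559728]), np.float64(0.9412903841695419))
clock 15.70 from [ 0.471 -0.351  0.165] yaw 58.6 n=4 az/row=0.1
[3, 1, 37, 0, 0, np.float64(0.1)]
[3, 1, 37, 0, 0, np.float64(0.1)]
[3, 1, 37, 0, 0, np.float64(0.1)]
[3, 1, 37, 0, 0, np.float64(0.1)]
```

Emit:
move_arm(
  deltas=[
    [0.9,3,1,35,0,0,0],
    [0.9,3,1,35,0,0,0],
    [0.9,3,1,35,0,0,0],
    [0.9,2,0,25,0,0,0],
    [0.9,0,0,14,0,0,0],
    [0.9,0,0,4,0,0,0],
    [0.9,0,0,0,0,0,0],
    [0.2,0,0,0,0,0,0],
    [0.2,0,0,0,0,0,0],
    [0.2,0,0,0,0,0,0],
  ],
)

```text
clock: 16.53
eef_pos: [0.4656, -0.3441, 0.0201]
tool_rot: [0.271, 0.963, -0.001, 0.002]
ft_force: [-1.7, -3.7, -0.3]
grip_width: 0.0417
grasp_force: 0.4
```

Emit:
move_arm(
  deltas=[
    [0.2,0,0,0,0,0,0],
    [0.2,0,0,0,0,0,0],
  ],
)

```text
clock: 16.7
eef_pos: [0.4658, -0.3443, 0.0204]
tool_rot: [0.271, 0.963, -0.0, 0.002]
ft_force: [-0.1, 1.3, 6.8]
grip_width: 0.0391
grasp_force: 60.5
```

Run:
```python
from h import *
plan([.482,.291,.185],181,start=([.462,-.343,.185],58.6))
```

```text
clock 16.70 from [ 0.462 -0.343  0.185] yaw 58.6 n=18 az/row=-6.8
[17, 31, 0, 0, 0, -6.8]
[14, 32, 0, 0, 0, -6.8]
[10, 34, 0, 0, 0, -6.8]
[6, 35, 0, 0, 0, -6.8]
[1, 35, 0, 0, 0, -6.8]
[-3, 35, 0, 0, 0, -6.8]
[-7, 35, 0, 0, 0, -6.8]
[-11, 34, 0, 0, 0, -6.8]
[-15, 32, 0, 0, 0, -6.8]
[-18, 30, 0, 0, 0, -6.8]
[-22, 28, 0, 0, 0, -6.8]
[-25, 25, 0, 0, 0, -6.8]
[-28, 22, 0, 0, 0, -6.8]
[-30, 18, 0, 0, 0, -6.8]
[-32, 15, 0, 0, 0, -6.8]
[-34, 11, 0, 0, 0, -6.8]
[-35, 7, 0, 0, 0, -6.8]
[-35, 2, 0, 0, 0, -6.8]
```

Emit:
move_arm(
  deltas=[
    [0.2,0,0,-20,0,0,0],
    [0.2,0,0,-40,0,0,0],
    [0.2,0,0,-40,0,0,0],
    [0.2,0,0,-40,0,0,0],
    [0.2,0,0,-25,0,0,0],
    [0.2,17,31,0,0,0,-6.8],
    [0.2,14,32,0,0,0,-6.8],
    [0.2,10,34,0,0,0,-6.8],
    [0.2,6,35,0,0,0,-6.8],
    [0.2,1,35,0,0,0,-6.8],
  ],
)

```text
clock: 17.53
eef_pos: [0.4695, -0.166, 0.1838]
tool_rot: [-0.025, 1.0, -0.0, 0.0]
ft_force: [-0.1, 0.5, -0.6]
grip_width: 0.0389
grasp_force: 60.6
```

Emit:
move_arm(
  deltas=[
    [0.2,-3,35,0,0,0,-6.8],
    [0.2,-7,35,0,0,0,-6.8],
    [0.2,-11,34,0,0,0,-6.8],
    [0.2,-15,32,0,0,0,-6.8],
    [0.2,-18,30,0,0,0,-6.8],
    [0.2,-22,28,0,0,0,-6.8],
    [0.2,-25,25,0,0,0,-6.8],
    [0.2,-28,22,0,0,0,-6.8],
    [0.2,-30,18,0,0,0,-6.8],
    [0.2,-32,15,0,0,0,-6.8],
  ],
)

```text
clock: 18.37
eef_pos: [0.4806, 0.1879, 0.1838]
tool_rot: [-0.58, 0.815, -0.0, 0.0]
ft_force: [0.7, -0.8, -0.8]
grip_width: 0.0387
grasp_force: 60.6
```

Emit:
move_arm(
  deltas=[
    [0.2,-34,11,0,0,0,-6.8],
    [0.2,-35,7,0,0,0,-6.8],
    [0.2,-35,2,0,0,0,-6.8],
    [0.2,0,0,0,0,0,0],
    [0.2,0,0,0,0,0,0],
  ],
)

```text
clock: 18.78
eef_pos: [0.4837, 0.2944, 0.1831]
tool_rot: [0.714, -0.7, 0.0, 0.0]
ft_force: [0.6, 0.3, -1.0]
grip_width: 0.0386
grasp_force: 60.5
```

Run:
```python
from h import *
im=bot.camera("wrist"); c=bot.calibration("wrist"); cv2.imwrite("pics/w9.png",cv2.resize(im,(768,576)))
plan([.479,.291,.103],181)
```

```text
clock 18.83 from [0.484 0.293 0.183] yaw -179.0 n=3 az/row=-0.0
[1, 2, 27, 0, 0, np.float64(-0.0)]
[1, 2, 27, 0, 0, np.float64(-0.0)]
[1, 2, 27, 0, 0, np.float64(-0.0)]
```

View pics/w9.png

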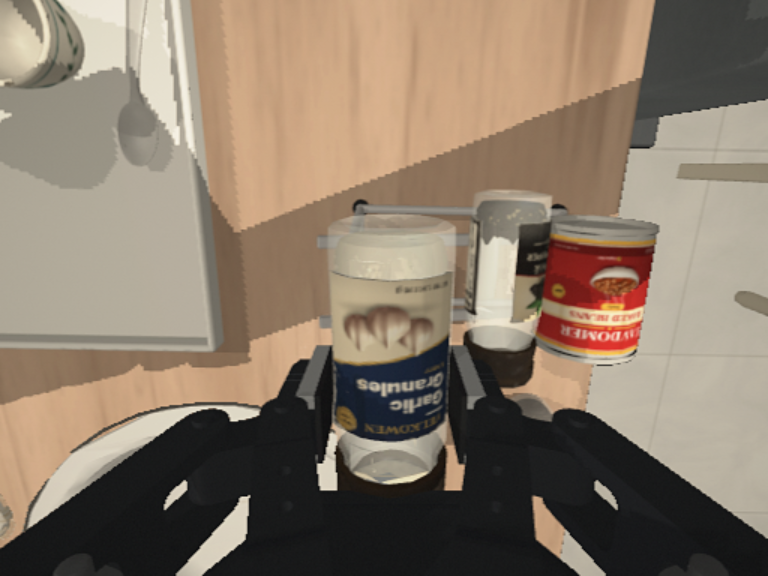

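The second jar (330–455, 215–490) is held uphill of the first jar (470–550) and the tin (540–655), all aligned. Lowering.

Emit:
move_arm(
  deltas=[
    [0.2,2,4,15,0,0,0],
    [0.2,0,0,25,0,0,0],
    [0.2,0,0,22,0,0,0],
    [0.2,0,0,12,0,0,0],
    [0.2,0,0,5,0,0,0],
    [0.2,0,0,2,0,0,0],
    [0.2,0,0,0,0,0,0],
  ],
)

```text
clock: 19.42
eef_pos: [0.4804, 0.2897, 0.1026]
tool_rot: [0.712, -0.702, 0.0, 0.0]
ft_force: [-0.1, -0.5, -1.6]
grip_width: 0.0386
grasp_force: 60.5
```

Emit:
move_arm(
  deltas=[
    [0.2,0,0,1,0,0,0],
    [0.2,0,0,0,0,0,0],
  ],
)

```text
clock: 19.58
eef_pos: [0.481, 0.2907, 0.1025]
tool_rot: [0.713, -0.701, 0.0, -0.001]
ft_force: [0.3, -0.2, -0.6]
grip_width: 0.0387
grasp_force: 60.5
```

Emit:
move_arm(
  deltas=[
    [0.2,0,0,1,0,0,0],
    [0.2,0,0,1,0,0,0],
    [0.2,0,0,0,0,0,0],
  ],
)

```text
clock: 19.83
eef_pos: [0.4802, 0.2907, 0.0995]
tool_rot: [0.713, -0.701, 0.0, -0.0]
ft_force: [-0.0, 0.9, -0.9]
grip_width: 0.0387
grasp_force: 60.5
```

Emit:
move_arm(
  deltas=[
    [0.2,0,0,1,0,0,0],
    [0.2,0,0,0,0,0,0],
  ],
)

```text
clock: 20.0
eef_pos: [0.4803, 0.2908, 0.0986]
tool_rot: [0.713, -0.701, 0.0, -0.0]
ft_force: [-0.9, 0.1, 0.1]
grip_width: 0.0388
grasp_force: 60.9
```

Emit:
move_arm(
  deltas=[
    [0.2,0,0,1,0,0,0],
    [0.2,0,0,0,0,0,0],
  ],
)

```text
clock: 20.17
eef_pos: [0.4803, 0.2908, 0.0985]
tool_rot: [0.713, -0.701, 0.0, -0.001]
ft_force: [-1.3, -0.6, 5.6]
grip_width: 0.0387
grasp_force: 61.5
```

Contact; release and lift.

Emit:
move_arm(
  deltas=[
    [0.49,0,0,0,0,0,0],
    [0.52,0,0,0,0,0,0],
    [0.55,0,0,0,0,0,0],
    [0.55,0,0,0,0,0,0],
    [0.55,0,0,0,0,0,0],
  ],
)

```text
clock: 20.58
eef_pos: [0.48, 0.2906, 0.0971]
tool_rot: [0.713, -0.701, -0.0, 0.0]
ft_force: [0.2, 1.0, -0.9]
grip_width: 0.0468
grasp_force: 0.1
```

Emit:
move_arm(
  deltas=[
    [0.55,0,0,-4,0,0,0],
    [0.55,0,0,-8,0,0,0],
    [0.55,0,0,-10,0,0,0],
    [0.55,0,0,-10,0,0,0],
    [0.55,0,0,-15,0,0,0],
    [0.55,0,0,-25,0,0,0],
    [0.55,0,0,-25,0,0,0],
    [0.55,0,0,0,0,0,0],
    [0.55,0,0,0,0,0,0],
    [0.55,0,0,0,0,0,0],
  ],
)

```text
clock: 21.42
eef_pos: [0.4802, 0.2906, 0.1948]
tool_rot: [0.713, -0.701, 0.0, -0.0]
ft_force: [-0.5, 0.7, -0.4]
grip_width: 0.0473
grasp_force: 0.0
```

Run:
```python
from h import *
im=bot.camera("wrist"); c=bot.calibration("wrist")
for q,g,r,L,z in (("tin",[.369,.288,91],.0285,.072,.084),("jar_a",[.42,.288,91],.0205,.105,.0858),("jar_a",[.459,.288,91],.0205,.105,.094)):
  for o in bot.outline_of(q,"wrist")[:2]: print(q,round(o["conf"],2),o["rect"],fit(o["pixels"],c,g,r,L,z))
s=bot.camera("side")[110:310,180:340]
a=cv2.resize(im,(400,300)); b=cv2.resize(s,(400,500)); p=np.zeros((500,800,3),np.uint8); p[:300,:400]=a; p[:,400:]=b
cv2.imwrite("pics/end.png",p)
```

```text
jar_a 0.89 [302.6, 130.3, 56.2, 124.1] (array([ 0.4178225 ,  0.28893747, 88.44793941]), np.float64(0.8099495812412868))
jar_a 0.59 [263.2, 125.5, 51.5, 134.3] (array([ 0.45832109,  0.28943182, 90.49676555]), np.float64(0.9503712467362925))
jar_a 0.89 [302.6, 130.3, 56.2, 124.1] (array([ 0.41928959,  0.28765325, 90.87590994]), np.float64(0.7586518265512435))
jar_a 0.59 [263.2, 125.5, 51.5, 134.3] (array([ 0.45885732,  0.28770585, 90.44574196]), np.float64(0.9599269232296755))
```

View pics/end.png

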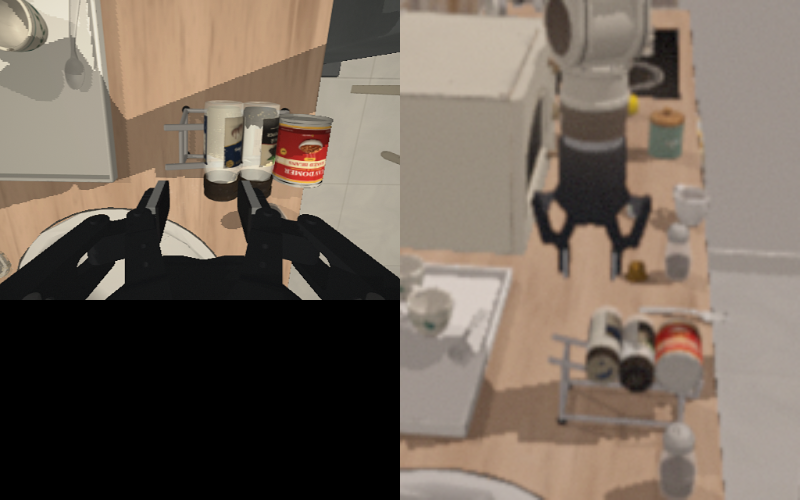

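The final picture shows the tin against the stops at the low end, with both jars lying against it in a row. All three lie across both rails and are centred, and the gripper is clear of them.

```bash
python3 -c "
from workcell import bot
print(bot.job_done())"
```

```text
the job is handed in; nothing more can be done
None
```

The tin and both spice jars lie in order across the rails of the rack, the gripper is clear of them, and I handed the job in at about 21.6 s on the robot's clock.

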